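Park and chock a castor wheel in the axle jig

TASK

Roll the standing castor wheel along the bench on its tread, between the two strips of the axle jig and right up to the end stop; it must not be lifted, dragged without turning, sent rolling fast or let fall over. Then stand the wooden chock between the strips behind the wheel, nose first, and push it up against the tread with a firm push of about 10 N so that the wheel stays trapped against the stop; never press on the wheel with more than 20 N, and leave the other things on the bench where they are.

Things in the scene. Friction and masses are not known exactly. Their poses are not given: they have to be found in the camera images.
- jig: Axle jig fixed to the bench: two wooden strips, 12 mm wide, 10 mm high, 36 mm apart inside, flared at the mouth, and a wooden stop block (84 mm wide, 60 mm high) across the far end. Origin on the bench on the lane's centre line. y axis: along the lane in the rolling direction, mouth to stop; x across, z up. Strips from y = -110 to 40 mm, flare from -110 to -155 mm (70 mm wide inside).
- parked (a point): Point on the lane's centre line 40 mm above the jig's origin: where the wheel's hub centre is when its tread touches the stop in the middle of its setting. The stop is clamped (it does not give) up to 18 mm nearer or farther along y, and its setting is not measured: feel for it. Same axes as the jig.
- wheel_hub (a point): Hub centre, 40 mm above the bench, of the castor wheel standing on its tread before the jig's mouth, about in line with it: black tread 80 mm in diameter, 28 mm wide, grey hub discs with five dark recesses, and a fixed steel axle, 10 mm in diameter, 80 mm long, that sticks out 26 mm on each side. x axis: along the axle; y and z turn with the wheel.
- wheel: The same wheel, origin at the hub centre, same axes. 0.25 to 0.5 kg. It rolls with a little drag: let go at a slow speed it coasts a few mm. Two open fingers that straddle it can push both axle ends from behind, which keeps it upright and steers it.
- chock_mid (a point): Centre of the grip block of the loose wooden chock: block 28 mm long (y), 26 mm wide (x), 52 mm high; this point is 26 mm above the bench. y axis: from block to sloped nose (60 degrees steep, 26 mm high, 26 mm wide), toe 34 mm ahead of this point. With the nose touching the tread this point is 60 mm from the hub centre, horizontally. About 0.16 kg. Grip it across x.
- chock_toe (a point): Toe of the chock, under the front edge of its nose, at bench level, 34 mm ahead of the block's centre. Same axes as the chock.
- chock: The same chock: origin under the block's centre at bench level, same axes.
- spare_wheel: A wheel of the same size without axle, lying flat on the bench; leave it.
- offcut: A plywood offcut, 50 x 90 x 18 mm, lying flat; leave it.
- glue: A white glue bottle, 56 mm wide, 160 mm high; leave it.
- screw_cup: A small steel bowl, 70 mm wide, 50 mm high; leave it.
- driver: A screwdriver lying on the bench; leave it.
- collar: A steel collar, 48 mm wide, 12 mm high; leave it.
- tape_measure: A black tape measure, 70 x 35 x 65 mm high; leave it.
Not all that is in view belongs to the job. What is shaped like the wheel but yellow is not meant.

How it is judged:
On the way, in this order (a step that is already met when the one before it is completed fails the run):
1. the wheel has rolled about half a turn or more on its tread, standing on the bench (angle between wheel_hub's own z axis and vertical above 2.3 rad and height (world z) of wheel_hub below 0.046 m and angle between wheel_hub's own x axis and vertical between 1.22 and 1.92 rad), for 0.02 s.
2. the wheel stands between the strips, within 4 mm of the stop (horizontal distance between wheel_hub and stop_c0 below 0.0595 m and y of wheel_hub in the frame of parked below 0.025 m and x of wheel_hub in the frame of parked between -0.009 and 0.009 m and angle between wheel_hub's own x axis and vertical between 1.42 and 1.72 rad and height (world z) of wheel_hub below 0.046 m), for 0.1 s.
3. the chock is pressed on the parked wheel with at least 4 N (all of step 2 and contact force between chock and wheel above 4 N), for 0.1 s.
At the end, for the whole second after the job is handed in: The wheel stands upright (axle within 8 degrees of level) between the strips on the bench, its tread within 4 mm of the stop; the chock stands upright on the bench between the strips, nose to the wheel, within about 3 mm of touching the tread; both released and at rest (all of step 2 and horizontal distance between chock_mid and wheel_hub below 0.0633 m and horizontal distance between chock_toe and wheel_hub below 0.033 m and y of chock_mid in the frame of parked below -0.03 m and x of chock_mid in the frame of parked between -0.012 and 0.012 m and angle between chock_mid's own z axis and vertical below 0.1 rad and height (world z) of chock_mid below 0.031 m and linear speed of each of wheel, chock below 0.01 m/s).
It fails at once if the wheel falls over (axle more than 29 degrees from level) (angle between wheel_hub's own x axis and vertical below 1.07 rad or angle between wheel_hub's own x axis and vertical above 2.07 rad).
It fails at once if the wheel is lifted more than 12 mm off the bench (height (world z) of wheel_hub above 0.052 m).
It fails at once if the wheel runs faster than 0.3 m/s (linear speed of wheel above 0.3 m/s).
It fails at once if the fingers or the chock press on the wheel with more than 20 N (contact force between any of the fingers, chock and wheel above 20 N).
It fails at once if another thing on the bench is moved more than 30 mm (distance of any of spare_wheel, offcut, glue, screw_cup, driver, collar, tape_measure from where it was at the start of the episode above 0.03 m).
It also fails if it takes over 72 s, if anything falls off the work surface, if the arm or the gripper's body presses on something with over 40 N, if the wrist force passes 120 N, or if a joint passes its speed limit or range.

ROBOT

A 6-joint arm with a two-finger parallel gripper is mounted at the origin on the work surface. World frame = base frame: x ahead of the robot, y to its left, z up, the work surface at z = 0. Lengths are in m, angles in rad, forces in N, time in s.
With the tool pointing down it reaches from about 0.325 to 1 m from the base axis. Payload 5.1 kg.
Tool frame: the origin (TCP) lies on the centre line of the jaws, within the pads' length; the fingertips stand bot.tcp_to_tips ahead of it and the grasp point (between the pads) lies 5 mm behind it (bot.tcp_to_tips is the distance from the TCP to the fingertips, in m); z points along the fingers, y is the line along which they close (so a half turn about z gives the same grasp; the last joint's range is limited). The gripper opens to 85 mm and grips with 20 to 120 N. Pads are 22 mm wide; open, the fingers measure 114 mm over their backs; the gripper's body (76 mm by 85 mm) begins 54 mm behind the grasp point. The pads swing forward as they close: fully open they stand 13 mm farther back than shut.
Start: joints at [-1.399, 0.124, 1.65, -0, 1.367, -0.083], TCP at [0.164, -0.629, 0.245] pointing down, gripper open.
Joint ranges: [-2.61, 2.61], [-1.02, 2.33], [0.03, 2.71], [-1.35, 4.49], [0.32, 2.68], [-2.91, 2.91]. Speed limits (rad/s): [2.57, 2.57, 3.14, 3.14, 3.14, 3.14].

INTERFACE

Orientations are given as a unit quaternion [w, x, y, z].
In Python, from workcell import bot gives the robot as it stands. The module is installed in compiled form; this text tells all that it offers.
- The arm moves only by the tool jog_arm, never from a script. Its argument "rows" is a list that holds one entry, the list of rows, each a list of 7 numbers: the shift along the tool's x, y, z in m, then the turn, a rotation vector about the tool's x, y, z in degrees, then the opening, from 0 (shut) to 1 (fully open). A call has 1 to 8 rows; each row is the pose to reach, as a shift and turn from the pose commanded when the call began, along the tool's axes at that moment; what a row does not reach only later rows make up. A row lasts 1/10 s, in which the tool goes at most 50 mm and 8.59 degrees, less where a joint would pass 70% of its speed; a pose out of reach is approached as far as the arm can. A call with a gripper value outside its range is refused whole. The fingers move at their own pace and stop on an object; "force" is the grip in N (left out, the last holds). Time passes only in rows, so rows that repeat a pose let the fingers close. It gives the time, the measured TCP pose, the force, the opening and the grip force at its end, in the units of the state.
- bot.get_state(): the state, without advancing time (a new reading comes with each control period).
- bot.snapshot(name): name is "scene" or "top" or "wrist"; returns a dict with "frame" (420x560x3 uint8, blue, green, red), "fx", "fy", "cx", "cy" (pixels), "k1" (the pictures are not rectified: a ray, as slopes to the right and down, at radius r is drawn at 1 + k1 r^2 times it, then the intrinsics apply), "camera_from_world" (4x4, takes a point from world to camera coordinates). Camera axes: x right, y up, looking along -z (the intrinsics and any distortion apply to the point x, -y, -z); pixel columns grow to the right and rows downward; lengths in m; the calibration is good to about 2 mm. A picture is of the moment at which its call begins. There is no depth.
- bot.close_job(): hands the job in; it is judged then, once.
The state is a dict: "time": time; "joints": joint angles; "qvel": joint speeds; "joint_efforts": joint torques, N m; "eef_pos": TCP position; "ee_rot": TCP orientation; "force": force on the tool from outside, world axes, zero at the start; "torque": the same for the moment, N m; "gripper_width": opening from 0.0 (shut) to 1.0 (fully open); "finger_force": force on a finger pad.
Only numpy, scipy, OpenCV 4.12 (cv2) and the standard library are available. Lean on these libraries where they do the work, as an engineer would, in place of code of your own. Each camera call takes 0.05 s, during which the arm holds its last target. There are 200 camera calls.

## Working session

There is one attempt and no reset: what is moved stays moved. The work goes in short steps, Python scripts to look and compute and a tool call to move; the robot and the scene stay as the last step left them, time stands still between calls to the robot, and variables do not carry over. Pictures are saved under pics/ and viewed, at most 10 in all, crops included, and the job is handed in when it is done.

Besides the shell and the picture viewer there is one more tool, called after "Request:" as a command line: name --argument value ..., lists and objects as JSON in quotes. jog_arm: Moves the arm, as the interface text tells. Its arguments: {"type":"object","properties":{"rows":{"type":"array"},"force":{"type":"number"}},"required":["rows"]}

```bash
mkdir -p pics
cat > h.py <<'E'
import numpy as np,cv2
from workcell import bot
def snap(n,f=None):
    s=bot.snapshot(n)
    if f: cv2.imwrite('pics/'+f,s['frame'])
    return s
def ray(s,u,v):
    x=(u-s['cx'])/s['fx'];y=(v-s['cy'])/s['fy'];a,b=x,y
    for _ in range(20):
        k=1+s['k1']*(a*a+b*b);a,b=x/k,y/k
    T=np.linalg.inv(s['camera_from_world']);d=T[:3,:3]@np.array([a,-b,-1]);return T[:3,3],d
def onz(s,u,v,z):
    o,d=ray(s,u,v);return o+d*(z-o[2])/d[2]
def proj(s,p):
    c=s['camera_from_world']@np.append(p,1);a,b=c[0]/-c[2],-c[1]/-c[2];k=1+s['k1']*(a*a+b*b)
    return np.array([a*k*s['fx']+s['cx'],b*k*s['fy']+s['cy']])
E
python3 - <<'E'
from h import *
import pickle
a=snap('scene','s0.png');b=snap('top','t0.png')
pickle.dump((a,b),open('s0.pkl','wb'))
cv2.imwrite('pics/t0b.png',cv2.resize(b['frame'],(800,600)))
print(np.linalg.inv(b['camera_from_world'])[:3].round(3),b['k1'],bot.tcp_to_tips,{k:np.round(v,3) for k,v in bot.get_state().items()})
E
```

```text
[[-2.000e-03  9.760e-01 -2.170e-01  3.520e-01]
 [-1.000e+00 -0.000e+00  6.000e-03 -1.000e-03]
 [ 6.000e-03  2.170e-01  9.760e-01  1.135e+00]] -0.02091546972161843 0.014 {'time': np.float64(0.1), 'joints': array([-1.399,  0.124,  1.652, -0.   ,  1.367, -0.083]), 'qvel': array([-0.002, -0.001, -0.003,  0.   ,  0.   ,  0.   ]), 'joint_efforts': array([ 0.0000e+00, -4.2493e+01, -3.6665e+01, -0.0000e+00,  4.0000e-03,
       -0.0000e+00]), 'eef_pos': array([ 0.164, -0.629,  0.244]), 'ee_rot': array([-0.001,  0.992,  0.127, -0.   ]), 'force': array([ 0.295,  0.484, -0.156]), 'torque': array([-0.023,  0.029,  0.053]), 'finger_force': np.float64(0.0), 'gripper_width': np.float64(1.0)}
```

View pics/t0b.png

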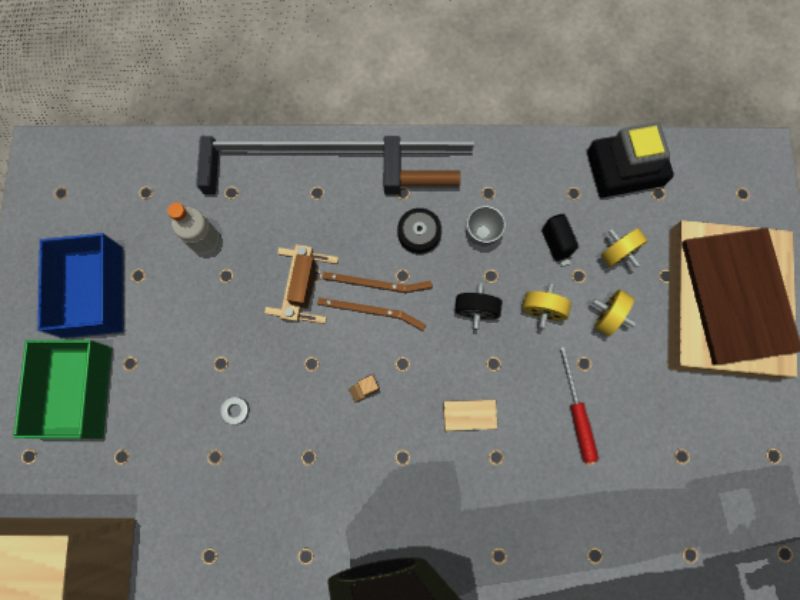

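View pics/s0.png

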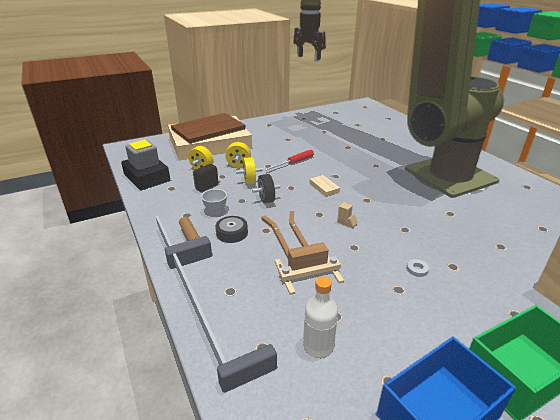

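The top view (800×600) shows these candidates for the wheel:
- Black wheel with steel axle at (478,307), standing before the jig mouth. This is the one I want.
- Spare wheel, flat and without an axle, at (419,230).
- Yellow decoys at (547,307), (625,247) and (613,312).
- Black tape measure at (560,238).

The chock is at (364,387). The only thing like it is the offcut at (470,415), which is flat. The jig's lane runs from its mouth at (428,306) to the stop at (300,278).

Run:
```python
from h import *
import pickle
a,b=pickle.load(open('s0.pkl','rb'))
k=.7
for n,u,v,z in [('wheel',478,303,.08),('axleN',480,290,.04),('axleF',476,330,.04),('st1',323,275,.01),('st1m',402,288,.01),('st1e',432,285,.01),('st2',318,300,.01),('st2m',395,314,.01),('st2e',424,327,.01),('chocktop',370,382,.052),('chocktoe',354,394,.01),('stopA',300,257,.06),('stopB',294,300,.06)]:
    print(n,onz(b,u*k,v*k,z).round(3))
im=b['frame'][150:300,170:390]
cv2.imwrite('pics/c0.png',cv2.resize(im,None,fx=3.6,fy=3.6,interpolation=cv2.INTER_CUBIC))
```

```text
wheel [ 0.582 -0.127  0.08 ]
axleN [ 0.614 -0.136  0.04 ]
axleF [ 0.544 -0.127  0.04 ]
st1 [0.649 0.142 0.01 ]
st1m [ 0.625 -0.     0.01 ]
st1e [ 0.631 -0.054  0.01 ]
st2 [0.603 0.149 0.01 ]
st2m [0.578 0.012 0.01 ]
st2e [ 0.554 -0.039  0.01 ]
chocktop [0.454 0.053 0.052]
chocktoe [0.437 0.083 0.01 ]
stopA [0.668 0.176 0.06 ]
stopB [0.592 0.184 0.06 ]
```

View pics/c0.png

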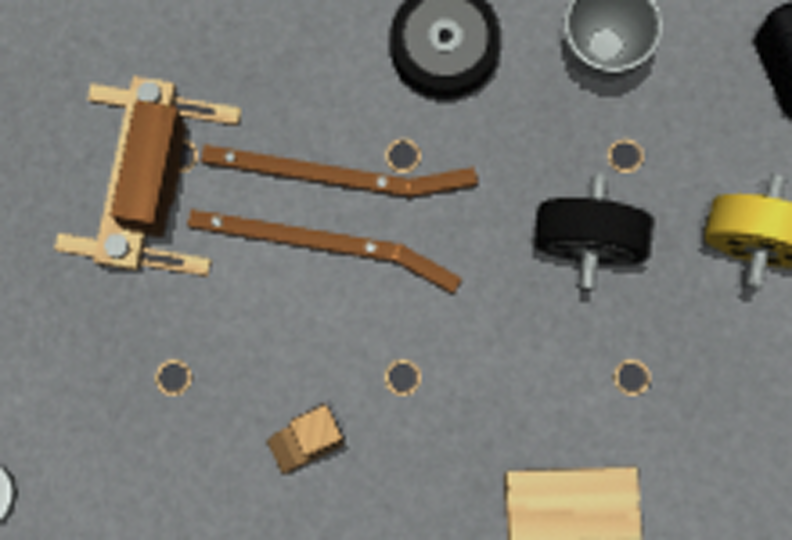

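The crop confirms the black wheel, whose axle tips are at (599,177) and (586,294). The strips are clear. The chock block's top is at (318,431), with the nose pointing lower left. I'll compute their poses from these pixels.

Run:
```python
from h import *
import pickle
a,b=pickle.load(open('s0.pkl','rb'))
g=lambda U,V,z: onz(b,170+U/3.6,150+V/3.6,z)
P={'u_end':(203,154,.01),'u_bend':(408,188,.01),'l_end':(192,219,.01),'l_bend':(397,250,.01),'ue':(476,177,.01),'le':(458,285,.01),'axN':(599,177,.04),'axF':(586,294,.04),
'tread':(595,222,.08),'stopfaceR':(180,105,.06),'stopfaceL':(158,222,.06),'ch':(318,431,.052),'n1':(268,437,.0),'n2':(288,472,0),'b1':(323,405,.052),'b2':(345,436,.052),'b3':(314,455,.052),'b4':(291,427,.052),'yel':(770,175,.04)}
for k,v in P.items(): print(k,g(*v).round(4))
u0,u1,l0,l1=[g(*P[k])[:2] for k in('u_end','u_bend','l_end','l_bend')]
e=(u0+l0)/2;m=(u1+l1)/2;d=e-m;print('len',np.linalg.norm(d),'gap',np.linalg.norm(u0-l0),'ang',np.degrees(np.arctan2(d[1],d[0])))
d/=np.linalg.norm(d);o=(e+m)/2+d*.035;print('origin',o,'dir',d)
h=(g(*P['axN'])+g(*P['axF']))[:2]/2;ax=(g(*P['axN'])-g(*P['axF']))[:2]
n=np.array([d[1],-d[0]])
print('hub',h,'along',(h-o)@d,'across',(h-o)@n,'axle ang',np.degrees(np.arctan2(ax[1],ax[0]))+90,np.linalg.norm(ax))
q=bot.get_state()['ee_rot']
from scipy.spatial.transform import Rotation as R
print(R.from_quat(q[[1,2,3,0]]).as_matrix().round(3))
```

```text
u_end [0.6484 0.1409 0.01  ]
u_bend [ 0.6234 -0.0052  0.01  ]
l_end [0.6009 0.1474 0.01  ]
l_bend [0.5785 0.0026 0.01  ]
ue [ 0.6315 -0.0536  0.01  ]
le [ 0.5535 -0.0402  0.01  ]
axN [ 0.624  -0.1374  0.04  ]
axF [ 0.5418 -0.1263  0.04  ]
tread [ 0.5833 -0.1289  0.08  ]
stopfaceR [0.6699 0.1513 0.06  ]
stopfaceL [0.5878 0.1637 0.06  ]
ch [0.448  0.0547 0.052 ]
n1 [0.4485 0.0919 0.    ]
n2 [0.4245 0.0777 0.    ]
b1 [0.4652 0.0515 0.052 ]
b2 [0.4447 0.0368 0.052 ]
b3 [0.4322 0.0571 0.052 ]
b4 [0.4506 0.0726 0.052 ]
yel [ 0.6254 -0.2562  0.04  ]
len 0.14737819820924036 gap 0.04789987186884996 ang 80.75739089979909
origin [0.61843364 0.10597445] dir [0.16061525 0.98701709]
hub [ 0.58291689 -0.13184444] along -0.2404358412249784 across 0.003141705117755446 axle ang 82.3396043341135 0.08288794205554606
[[ 0.968  0.252 -0.   ]
 [ 0.252 -0.968  0.002]
 [ 0.    -0.002 -1.   ]]
```

```bash
cat >> h.py <<'E'
from scipy.spatial.transform import Rotation as R
O=np.array([.6184,.1060]);LD=np.array([.1606,.9870]);LN=np.array([.9870,-.1606]);LYAW=80.76
def rot(): return R.from_quat(np.array(bot.get_state()['ee_rot'])[[1,2,3,0]])
def go(p,yaw):
    s=bot.get_state();r=rot();c,n=np.cos(np.radians(yaw)),np.sin(np.radians(yaw))
    T=R.from_matrix(np.array([[c,n,0],[n,-c,0],[0,0,-1]]))
    print('shift mm',(1000*r.inv().apply(np.array(p)-s['eef_pos'])).round(1),'rot',np.degrees((r.inv()*T).as_rotvec()).round(2))
    q=np.array(s['eef_pos'])[:2]-O
    print('t',s['time'],'eef',np.round(s['eef_pos'],4),'lane along/across mm',(1000*q@LD).round(1),(1000*q@LN).round(1),'F',np.round(s['force'],1),'w',s['gripper_width'])
E
python3 - <<'E'
from h import *
h=np.array([.5829,-.1318]);y=np.radians(81.5);d=np.array([np.cos(y),np.sin(y)])
p=h-.032*d;go([p[0],p[1],.2],81.5)
E
```

```text
shift mm [ 518.3 -345.5   44.9] rot [ -0.09  -0.07 -66.9 ]
t 0.1 eef [ 0.1637 -0.6285  0.2442] lane along/across mm -798.0 -330.8 F [ 0.3  0.5 -0.2] w 0.9998889700358752
```

Request:
jog_arm --rows '[[[0.518,-0.345,0.045,0,0,-66.9,0.6],[0.518,-0.345,0.045,0,0,-66.9,0.6],[0.518,-0.345,0.045,0,0,-66.9,0.6],[0.518,-0.345,0.045,0,0,-66.9,0.6],[0.518,-0.345,0.045,0,0,-66.9,0.6],[0.518,-0.345,0.045,0,0,-66.9,0.6],[0.518,-0.345,0.045,0,0,-66.9,0.6],[0.518,-0.345,0.045,0,0,-66.9,0.6]]]'

```text
time: 0.9
eef_pos: [0.4302, -0.3294, 0.216]
ee_rot: [-0.0, 0.756, 0.655, -0.0]
force: [0.8, -0.4, -0.1]
gripper_width: 0.599
finger_force: 0.0
```

Run:
```python
from h import *
h=np.array([.5829,-.1318]);y=np.radians(81.5);d=np.array([np.cos(y),np.sin(y)])
p=h-.032*d;go([p[0],p[1],.2],81.5)
```

```text
shift mm [185.4 122.8  16. ] rot [-0.01 -0.01  0.3 ]
t 0.9 eef [ 0.4302 -0.3294  0.216 ] lane along/across mm -460.0 -115.8 F [ 0.8 -0.4 -0.1] w 0.5992699359217586
```

Request:
jog_arm --rows '[[[0.185,0.123,0.016,0,0,0.3,0.6],[0.185,0.123,0.016,0,0,0.3,0.6],[0.185,0.123,0.016,0,0,0.3,0.6],[0.185,0.123,0.016,0,0,0.3,0.6],[0.185,0.123,0.016,0,0,0.3,0.6],[0.185,0.123,0.016,0,0,0.3,0.6],[0.185,0.123,0.016,0,0,0.3,0.6]]]'

```text
time: 1.6
eef_pos: [0.5781, -0.1662, 0.1998]
ee_rot: [-0.0, 0.759, 0.651, -0.001]
force: [-0.1, 0.2, 0.2]
gripper_width: 0.601
finger_force: 0.0
```

Run:
```python
from h import *
import pickle
h=np.array([.5829,-.1318]);y=np.radians(81.5);d=np.array([np.cos(y),np.sin(y)])
p=h-.032*d;go([p[0],p[1],.2],81.5)
s=snap('wrist');pickle.dump(s,open('w1.pkl','wb'))
cv2.imwrite('pics/w1.png',cv2.resize(s['frame'],(800,600)))
print(proj(s,[*h,.04]),np.linalg.inv(s['camera_from_world'])[:3].round(3))
```

```text
shift mm [ 2.8 -0.3 -0.2] rot [-0.08  0.01 -0.24]
t 1.6 eef [ 0.5781 -0.1662  0.1998] lane along/across mm -275.2 3.9 F [-0.1  0.2  0.2] w 0.6007480568410418
[278.64366858 160.74139006] [[ 0.989  0.143  0.046  0.59 ]
 [-0.151  0.943  0.296 -0.089]
 [-0.001 -0.3    0.954  0.329]]
```

View pics/w1.png

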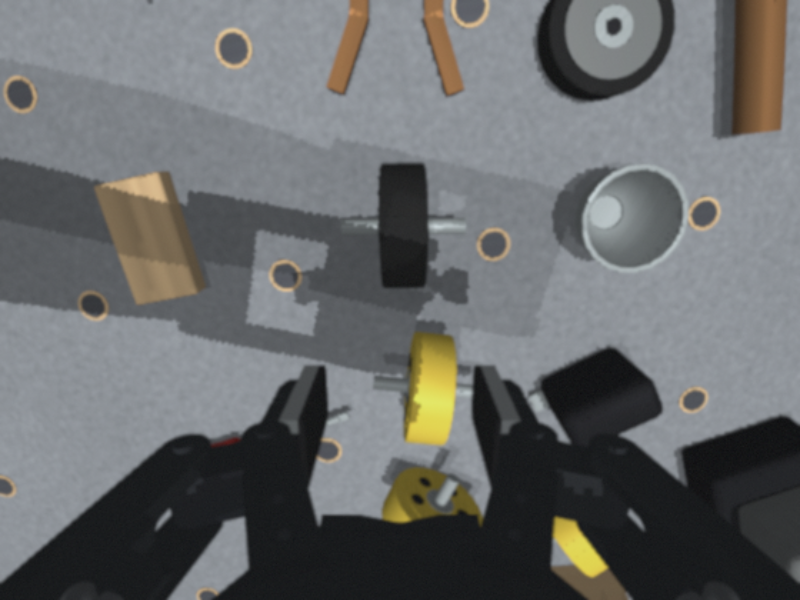

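In the wrist view (800 px), the black wheel's axle tips are at (341,225) and (466,226) and its tread at (403,225). The flare ends are at (340,92) and (455,93), and the yellow wheel is behind at (432,388).

Run:
```python
from h import *
import pickle
s=pickle.load(open('w1.pkl','rb'));k=.7
A=onz(s,341*k,225.5*k,.04);B=onz(s,466*k,226*k,.04);t=onz(s,403*k,200*k,.08)
f1=onz(s,340*k,92*k,.01);f2=onz(s,455*k,93*k,.01)
h=(A+B)[:2]/2;ax=(B-A)[:2]
print(A,B,t,f1,f2);print('hub',h,'len',np.linalg.norm(ax),'yaw',np.degrees(np.arctan2(ax[1],ax[0]))+90,'al/ac',(h-O)@LD,(h-O)@LN,'flare mid ac',((f1+f2)[:2]/2-O)@LN,((f1+f2)[:2]/2-O)@LD)
y=np.radians(81.5);d=np.array([np.cos(y),np.sin(y)]);p=h-.032*d;go([p[0],p[1],.034],81.5)
```

```text
[ 0.54648786 -0.12349185  0.04      ] [ 0.62712129 -0.13607351  0.04      ] [ 0.58911719 -0.11011959  0.08      ] [ 0.55778789 -0.0393359   0.01      ] [ 0.63346916 -0.05151464  0.01      ]
hub [ 0.58680457 -0.12978268] len 0.0816091155616222 yaw 81.13134926695447 al/ac -0.23779172853319405 0.006682013462608997 flare mid ac 0.0018434525758351632 -0.15311384128221064
shift mm [  6.1   3.5 166.1] rot [-0.05  0.01 -0.31]
t 1.65 eef [ 0.5778 -0.1669  0.2001] lane along/across mm -275.9 3.8 F [-0.4  0.2  0.1] w 0.5991093288567149
```

Request:
jog_arm --rows '[[[0.003,0.003,0.05,0,0,0,0.6],[0.003,0.003,0.1,0,0,0,0.6],[0.003,0.003,0.135,0,0,0,0.6],[0.003,0.003,0.155,0,0,0,0.6],[0.003,0.003,0.166,0,0,0,0.6],[0.003,0.003,0.166,0,0,0,0.6]]]'

```text
time: 2.25
eef_pos: [0.5802, -0.1647, 0.033]
ee_rot: [-0.001, 0.76, 0.65, -0.001]
force: [0.4, -0.1, -0.1]
gripper_width: 0.6
finger_force: 0.0
```

Run:
```python
from h import *
go([.5838,-.1445,.034],80.8)
s=snap('wrist');t=snap('scene')
a=s['frame'];cv2.imwrite('pics/w2.png',np.hstack([cv2.resize(a,(400,300)),cv2.resize(t['frame'][150:240,180:300],(400,300))]))
```

```text
shift mm [20.5  0.4 -1. ] rot [-0.17 -0.03  0.3 ]
t 2.25 eef [ 0.5802 -0.1647  0.033 ] lane along/across mm -273.3 5.8 F [ 0.4 -0.1 -0.1] w 0.6002243656570964
```

View pics/w2.png

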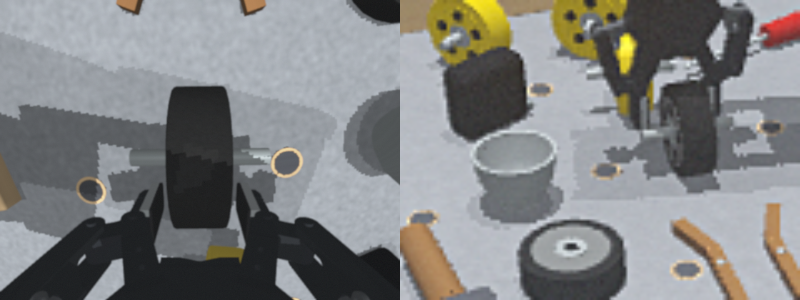

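The fingers straddle the tread on both sides, behind the axle. In the left half, the axle is at row 157 and the fingers are at about row 190.

Request:
jog_arm --rows '[[[0.005,0,0,0,0,0,0.6],[0.01,0,0,0,0,0,0.6],[0.014,0,0,0,0,0,0.6],[0.018,0,0,0,0,0,0.6],[0.022,0,0,0,0,0,0.6],[0.026,0,0,0,0,0,0.6],[0.031,0,0,0,0,0,0.6],[0.036,0,0,0,0,0,0.6]]]'

```text
time: 3.15
eef_pos: [0.5873, -0.128, 0.0344]
ee_rot: [-0.0, 0.759, 0.651, -0.0]
force: [-0.5, 0.2, -0.2]
gripper_width: 0.595
finger_force: 0.0
```

Request:
jog_arm --rows '[[[0.006,0,0,0,0,0,0.6],[0.012,0,0,0,0,0,0.6],[0.018,0,0,0,0,0,0.6],[0.024,0,0,0,0,0,0.6],[0.03,0,0,0,0,0,0.6],[0.036,0,0,0,0,0,0.6],[0.042,0,0,0,0,0,0.6],[0.047,0,0,0,0,0,0.6]]]'

```text
time: 3.95
eef_pos: [0.5946, -0.0814, 0.0345]
ee_rot: [-0.0, 0.759, 0.651, 0.0]
force: [0.5, -0.3, 0.3]
gripper_width: 0.601
finger_force: 0.0
```

Run:
```python
from h import *
go([.5838,-.1445,.034],80.8)
s=snap('wrist');t=snap('top')
a=s['frame'];cv2.imwrite('pics/w3.png',np.hstack([cv2.resize(a,(400,300)),cv2.resize(t['frame'][170:260,250:370],(400,300))]))
```

```text
shift mm [-64.   -1.    0.5] rot [-0.   -0.    0.41]
t 3.95 eef [ 0.5946 -0.0814  0.0345] lane along/across mm -188.8 6.6 F [ 0.5 -0.3  0.3] w 0.6014755737913177
```

View pics/w3.png

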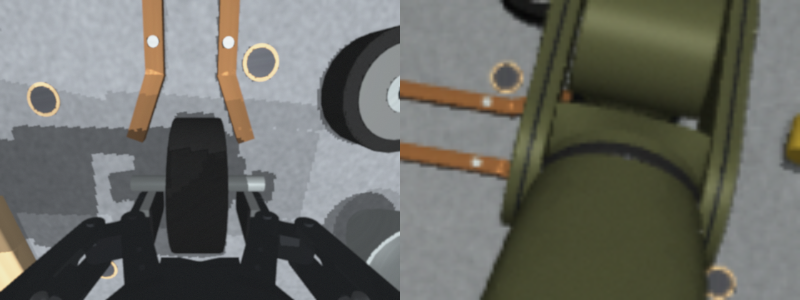

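The wheel rolls ahead of the fingers into the flare. In the left half, its axle tips are at about (132,184) and (265,184), and the strip bends are at (154,76) and (227,75). I'll compute the offset from these.

```bash
cat >> h.py <<'E'
def wh(s,A,B,k=1.4):
    A=onz(s,A[0]*k,A[1]*k,.04);B=onz(s,B[0]*k,B[1]*k,.04);h=(A+B)[:2]/2;ax=(B-A)[:2]
    print('hub al/ac mm',1000*(h-O)@LD,1000*(h-O)@LN,'len',np.linalg.norm(ax),'yaw',np.degrees(np.arctan2(ax[1],ax[0]))+90)
def ac(s,u,v,z,k=1.4):
    p=onz(s,u*k,v*k,z)[:2]-O;return (1000*p@LD).round(1),(1000*p@LN).round(1)
E
python3 - <<'E'
from h import *
s=snap('wrist')
wh(s,(132,184),(265,184))
for q in [(144.5,20),(163,20),(218,20),(236,20),(145,73),(164,74),(218,74),(238,72)]: print(q,ac(s,*q,.01))
print('tread',ac(s,167,150,.075),ac(s,227,150,.075))
E
```

```text
hub al/ac mm -172.06726968015647 6.209218231030096 len 0.0824964783143213 yaw 81.32055474208009
(144.5, 20) (np.float64(-74.4), np.float64(-28.6))
(163, 20) (np.float64(-74.4), np.float64(-17.0))
(218, 20) (np.float64(-74.1), np.float64(17.4))
(236, 20) (np.float64(-73.9), np.float64(28.7))
(145, 73) (np.float64(-106.3), np.float64(-29.9))
(164, 74) (np.float64(-106.9), np.float64(-17.3))
(218, 74) (np.float64(-106.6), np.float64(18.4))
(238, 72) (np.float64(-105.1), np.float64(31.6))
tread (np.float64(-139.0), np.float64(-7.2)) (np.float64(-138.8), np.float64(18.1))
```

Request:
jog_arm --rows '[[[0.003,0,0,0,0,-2,0.6],[0.006,0,0,0,0,-4,0.6],[0.009,0,0,0,0,-6,0.6],[0.012,-0.001,0,0,0,-8,0.6],[0.016,-0.001,0,0,0,-9,0.6],[0.02,-0.002,0,0,0,-9,0.6],[0.024,-0.0025,0,0,0,-9,0.6],[0.028,-0.003,0,0,0,-9,0.6]]]'

```text
time: 4.9
eef_pos: [0.5958, -0.0534, 0.0345]
ee_rot: [-0.0, 0.706, 0.708, 0.0]
force: [-0.3, -0.4, -0.1]
gripper_width: 0.603
finger_force: 0.0
```

Run:
```python
from h import *
go([.5838,-.1445,.034],80.8)
s=snap('wrist')
a=s['frame'];cv2.imwrite('pics/w4.png',cv2.resize(a,(400,300)))
```

```text
shift mm [-91.  -12.3   0.5] rot [-0.  -0.   9.4]
t 4.9 eef [ 0.5958 -0.0534  0.0345] lane along/across mm -161.0 3.3 F [-0.3 -0.4 -0.1] w 0.6026101338828797
```

View pics/w4.png

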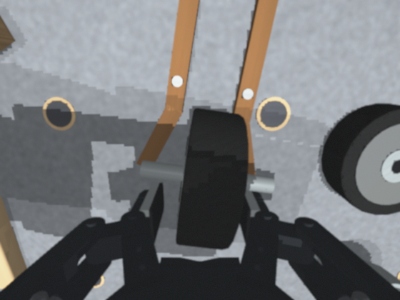

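The axle tips are now at (138,168) and (272,187), and the strip bends are at (175,120) and (243,112).

Run:
```python
from h import *
s=snap('wrist')
wh(s,(138,167),(272,186))
print(ac(s,172,118,.01),ac(s,238,112,.01),'tread',ac(s,187,150,.078),ac(s,246,150,.078))
# auto: dark tread mask, min-area rect of top
g=s['frame'];hsv=cv2.cvtColor(g,cv2.COLOR_BGR2HSV);print(hsv[210,300],hsv[240,240],hsv[255,370],hsv[290,290])
```

```text
hub al/ac mm -138.48472319990242 4.170490857333359 len 0.08326548794345344 yaw 81.48939349255505
(np.float64(-111.6), np.float64(-23.9)) (np.float64(-99.9), np.float64(20.7)) tread (np.float64(-111.3), np.float64(-9.6)) (np.float64(-107.3), np.float64(14.1))
[ 0  0 45] [ 97  19 123] [ 95  15 187] [75 15 34]
```

Request:
jog_arm --rows '[[[0.004,0.0003,0,0,0,0,0.6],[0.008,0.0006,0,0,0,0,0.6],[0.012,0.001,0,0,0,0,0.6],[0.016,0.0015,0,0,0,0,0.6],[0.02,0.002,0,0,0,1,0.6],[0.024,0.0025,0,0,0,2,0.6],[0.028,0.003,0,0,0,3,0.6],[0.031,0.0035,0,0,0,4,0.6]]]'

```text
time: 5.8
eef_pos: [0.5993, -0.0225, 0.0345]
ee_rot: [-0.0, 0.731, 0.683, 0.0]
force: [-0.4, -0.9, 0.9]
gripper_width: 0.599
finger_force: 0.0
```

Run:
```python
from h import *
go([.5838,-.1445,.034],80.8)
s=snap('wrist')
a=s['frame'];cv2.imwrite('pics/w5.png',cv2.resize(a,(400,300)))
```

```text
shift mm [-122.8   -7.2    0.5] rot [ 0.   -0.    5.32]
t 5.8 eef [ 0.5993 -0.0225  0.0345] lane along/across mm -129.9 1.7 F [-0.4 -0.9  0.9] w 0.5989556960232534
```

View pics/w5.png

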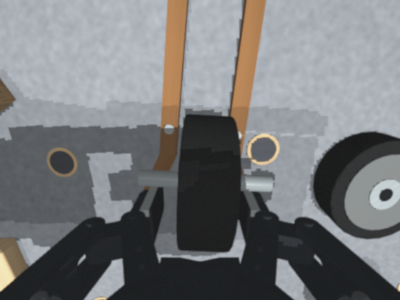

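The wheel has entered between the strips, with its axle at (138,177)–(272,184) nearly square to the lane. I'll continue.

Request:
jog_arm --rows '[[[0.005,0.0004,0,0,0,1,0.6],[0.01,0.0008,0,0,0,2,0.6],[0.016,0.0013,0,0,0,3,0.6],[0.022,0.0018,0,0,0,4,0.6],[0.028,0.0023,0,0,0,5,0.6],[0.034,0.003,0,0,0,5.3,0.6],[0.04,0.0035,0,0,0,5.3,0.6],[0.045,0.004,0,0,0,5.3,0.6]]]'

```text
time: 6.65
eef_pos: [0.6063, 0.0224, 0.0345]
ee_rot: [-0.0, 0.761, 0.649, 0.0]
force: [0.8, -0.4, -0.7]
gripper_width: 0.6
finger_force: 0.0
```

Request:
jog_arm --rows '[[[0.005,0,0,0,0,0,0.6],[0.01,0,0,0,0,0,0.6],[0.015,0,0,0,0,0,0.6],[0.02,0,0,0,0,0,0.6],[0.025,0,0,0,0,0,0.6],[0.03,0,0,0,0,0,0.6],[0.035,0,0,0,0,0,0.6],[0.039,0,0,0,0,0,0.6]]]'

```text
time: 7.45
eef_pos: [0.6124, 0.0607, 0.0345]
ee_rot: [-0.0, 0.761, 0.649, 0.0]
force: [-1.0, 0.2, -0.3]
gripper_width: 0.597
finger_force: 0.0
```

Run:
```python
from h import *
go([*(O-.016*LD),.0345],80.8)
s=snap('wrist')
a=s['frame'];cv2.imwrite('pics/w6.png',cv2.resize(a,(400,300)))
```

```text
shift mm [29.6 -1.3 -0. ] rot [ 0.  -0.   0.1]
t 7.45 eef [0.6124 0.0607 0.0345] lane along/across mm -45.6 1.4 F [-1.   0.2 -0.3] w 0.5966350822158623
```

View pics/w6.png

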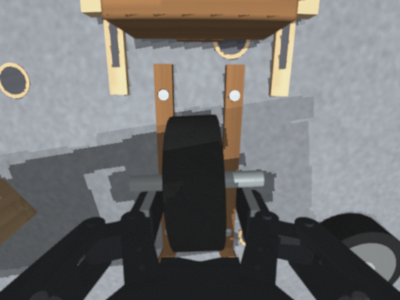

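The wheel stands between the strips, with axle tips at (130,182) and (265,180). The stop's face runs from its top edge at row ~17 to its bottom edge at row ~40.

Run:
```python
from h import *
s=snap('wrist')
wh(s,(130,182),(265,180))
print(ac(s,200,40,0),ac(s,200,17,.06),ac(s,164,70,.01),ac(s,235,70,.01))
```

```text
hub al/ac mm -26.518847322989913 0.41207871124497375 len 0.08341170707368085 yaw 81.93307001472486
(np.float64(59.3), np.float64(1.7)) (np.float64(58.5), np.float64(1.6)) (np.float64(39.3), np.float64(-22.0)) (np.float64(39.5), np.float64(24.9))
```

Request:
jog_arm --rows '[[[0.005,0,0,0,0,0,0.6],[0.01,0,0,0,0,0,0.6],[0.015,-0.0005,0,0,0,0,0.6],[0.02,-0.0005,0,0,0,0,0.6],[0.024,-0.001,0,0,0,0,0.6],[0.028,-0.001,0,0,0,0,0.6],[0.031,-0.001,0,0,0,0,0.6],[0.034,-0.001,0,0,0,0,0.6]]]'

```text
time: 8.35
eef_pos: [0.6168, 0.0943, 0.0345]
ee_rot: [0.0, 0.761, 0.649, -0.0]
force: [-0.2, -0.3, -0.9]
gripper_width: 0.601
finger_force: 0.0
```

Request:
jog_arm --rows '[[[0.0015,0,0,0,0,0,0.6],[0.003,0,0,0,0,0,0.6],[0.0045,0,0,0,0,0,0.6],[0.006,0,0,0,0,0,0.6]]]'

```text
time: 8.75
eef_pos: [0.6177, 0.1, 0.0345]
ee_rot: [0.0, 0.761, 0.649, 0.0]
force: [-0.8, -0.6, 0.2]
gripper_width: 0.605
finger_force: 0.0
```

Request:
jog_arm --rows '[[[0.001,0,0,0,0,0,0.6],[0.002,0,0,0,0,0,0.6],[0.003,0,0,0,0,0,0.6],[0.003,0,0,0,0,0,0.6]]]'

```text
time: 9.15
eef_pos: [0.6182, 0.103, 0.0345]
ee_rot: [-0.0, 0.761, 0.649, 0.0]
force: [-0.5, -0.1, -0.8]
gripper_width: 0.598
finger_force: 0.0
```

Request:
jog_arm --rows '[[[0.001,0,0,0,0,0,0.6],[0.002,0,0,0,0,0,0.6],[0.002,0,0,0,0,0,0.6]]]'

```text
time: 9.45
eef_pos: [0.6185, 0.105, 0.0345]
ee_rot: [-0.0, 0.761, 0.649, 0.0]
force: [-0.7, 0.2, 0.9]
gripper_width: 0.601
finger_force: 0.0
```

Request:
jog_arm --rows '[[[0.0005,0,0,0,0,0,0.6],[0.001,0,0,0,0,0,0.6],[0.001,0,0,0,0,0,0.6]]]'

```text
time: 9.75
eef_pos: [0.6185, 0.1058, 0.0345]
ee_rot: [-0.0, 0.761, 0.649, -0.0]
force: [-1.2, -0.9, 0.7]
gripper_width: 0.601
finger_force: 0.5
```

Request:
jog_arm --rows '[[[0.0005,0,0,0,0,0,0.6],[0.001,0,0,0,0,0,0.6],[0.001,0,0,0,0,0,0.6]]]'

```text
time: 10.05
eef_pos: [0.6186, 0.1065, 0.0344]
ee_rot: [0.0, 0.761, 0.649, -0.001]
force: [-2.7, -3.7, 0.7]
gripper_width: 0.601
finger_force: 1.7
```

Request:
jog_arm --rows '[[[0.0003,0,0,0,0,0,0.6],[0.0006,0,0,0,0,0,0.6],[0.0006,0,0,0,0,0,0.6]]]'

```text
time: 10.35
eef_pos: [0.6186, 0.1066, 0.0344]
ee_rot: [0.0, 0.761, 0.649, -0.001]
force: [-2.1, -5.3, 1.9]
gripper_width: 0.599
finger_force: 3.0
```

Run:
```python
from h import *
import pickle
go([*(O-.08*LD),.0345],80.8)
s=snap('wrist');pickle.dump(s,open('w7.pkl','wb'));g=s['frame']
hsv=cv2.cvtColor(g,cv2.COLOR_BGR2HSV)
# tread columns, dark pixels by row (image 560x420)
for r in (150,170,190,210,255,256):
    d=np.where(hsv[r,150:420,2]<62)[0]+150;print(r,d.min() if len(d) else None,d.max() if len(d) else None,len(d))
for c in (190,200,210,340,350,360): 
    print(c,[(r,int(hsv[r,c,2]),int(hsv[r,c,1])) for r in range(225,275,4)])
```

```text
shift mm [-80.6  -0.3   0.1] rot [-0.04  0.1   0.11]
t 10.35 eef [0.6186 0.1066 0.0344] lane along/across mm 0.6 0.1 F [-2.1 -5.3  1.9] w 0.5993561087460266
150 None None 0
170 None None 0
190 233 309 77
210 230 313 84
255 228 314 87
256 228 314 87
190 [(225, 94, 16), (229, 96, 19), (233, 97, 13), (237, 93, 16), (241, 94, 19), (245, 90, 20), (249, 86, 18), (253, 97, 16), (257, 108, 17), (261, 106, 14), (265, 103, 15), (269, 95, 16), (273, 94, 16)]
200 [(225, 95, 19), (229, 97, 18), (233, 94, 19), (237, 95, 19), (241, 93, 16), (245, 91, 17), (249, 87, 18), (253, 98, 18), (257, 107, 17), (261, 107, 14), (265, 103, 17), (269, 80, 16), (273, 32, 24)]
210 [(225, 95, 19), (229, 96, 19), (233, 94, 16), (237, 96, 19), (241, 97, 18), (245, 95, 16), (249, 85, 15), (253, 98, 16), (257, 109, 19), (261, 107, 14), (265, 103, 17), (269, 94, 16), (273, 86, 15)]
340 [(225, 92, 17), (229, 116, 18), (233, 120, 15), (237, 101, 15), (241, 101, 18), (245, 92, 17), (249, 108, 14), (253, 149, 17), (257, 183, 18), (261, 207, 16), (265, 173, 15), (269, 85, 15), (273, 30, 43)]
350 [(225, 156, 16), (229, 152, 17), (233, 153, 18), (237, 156, 16), (241, 159, 19), (245, 144, 18), (249, 108, 12), (253, 148, 16), (257, 181, 15), (261, 204, 14), (265, 173, 15), (269, 132, 15), (273, 87, 15)]
360 [(225, 158, 18), (229, 158, 18), (233, 154, 18), (237, 148, 19), (241, 95, 19), (245, 90, 17), (249, 110, 16), (253, 148, 16), (257, 180, 16), (261, 199, 15), (265, 170, 15), (269, 102, 15), (273, 33, 31)]
```

Run:
```python
from h import *
import pickle
s=pickle.load(open('w7.pkl','rb'))
wh(s,(182,259.5),(371,259.5),1)
print(ac(s,228,230,.078,1),ac(s,314,230,.078,1))
# stop face edges: sat (brown) column profile
hsv=cv2.cvtColor(s['frame'],cv2.COLOR_BGR2HSV)
for c in (190,350): print(c,[(r,int(hsv[r,c,2]),int(hsv[r,c,1])) for r in range(90,200,4)])
```

```text
hub al/ac mm 16.3475161366469 -0.7797215099103305 len 0.08388951793694342 yaw 81.01389572866012
(np.float64(45.2), np.float64(-14.8)) (np.float64(45.3), np.float64(10.7))
190 [(90, 178, 132), (94, 177, 131), (98, 175, 133), (102, 176, 133), (106, 174, 132), (110, 174, 132), (114, 174, 133), (118, 174, 132), (122, 175, 131), (126, 179, 131), (130, 182, 132), (134, 184, 133), (138, 187, 132), (142, 189, 132), (146, 190, 133), (150, 191, 132), (154, 188, 130), (158, 184, 132), (162, 172, 132), (166, 165, 131), (170, 166, 131), (174, 122, 117), (178, 164, 19), (182, 156, 18), (186, 160, 16), (190, 151, 14), (194, 96, 8), (198, 93, 14)]
350 [(90, 167, 131), (94, 171, 133), (98, 170, 132), (102, 170, 131), (106, 170, 132), (110, 172, 130), (114, 172, 130), (118, 173, 133), (122, 174, 133), (126, 177, 131), (130, 179, 132), (134, 182, 132), (138, 185, 134), (142, 184, 133), (146, 184, 129), (150, 181, 132), (154, 178, 129), (158, 169, 130), (162, 161, 131), (166, 148, 127), (170, 148, 129), (174, 134, 129), (178, 143, 12), (182, 151, 19), (186, 154, 18), (190, 154, 18), (194, 155, 20), (198, 152, 18)]
```

Contact is confirmed: about 5 N builds up, the axle is square, and the hub is at about +16 mm along the lane. I'll back off gently and rise.

Request:
jog_arm --rows '[[[-0.001,0,0,0,0,0,0.6],[-0.003,0,0,0,0,0,0.6],[-0.008,0,0,0,0,0,0.6],[-0.016,0,0,0,0,0,0.6],[-0.026,0,0,0,0,0,0.6],[-0.034,0,-0.02,0,0,0,0.6],[-0.034,0,-0.06,0,0,0,0.6],[-0.034,0,-0.105,0,0,0,0.6]]]'

```text
time: 11.2
eef_pos: [0.612, 0.0728, 0.1386]
ee_rot: [-0.001, 0.761, 0.648, -0.002]
force: [1.4, -0.4, -0.0]
gripper_width: 0.601
finger_force: 0.0
```

Run:
```python
from h import *
y=np.radians(124.5);d=np.array([np.cos(y),np.sin(y)]);p=np.array([.448,.0547])-.02*d
go([*p,.2],124.5)
```

```text
shift mm [ -58.5 -145.4  -60.8] rot [ -0.24  -0.05 -43.66]
t 11.2 eef [0.612  0.0728 0.1386] lane along/across mm -33.8 -1.0 F [ 1.4 -0.4 -0. ] w 0.6005344425619623
```

Request:
jog_arm --rows '[[[-0.01,-0.02,-0.04,0,0,-8,0.7],[-0.058,-0.145,-0.061,0,0,-43.7,0.7],[-0.058,-0.145,-0.061,0,0,-43.7,0.7],[-0.058,-0.145,-0.061,0,0,-43.7,0.7],[-0.058,-0.145,-0.061,0,0,-43.7,0.7],[-0.058,-0.145,-0.061,0,0,-43.7,0.7],[-0.058,-0.145,-0.061,0,0,-43.7,0.7],[-0.058,-0.145,-0.061,0,0,-43.7,0.7]]]'

```text
time: 12.0
eef_pos: [0.4616, 0.0394, 0.2004]
ee_rot: [-0.0, 0.466, 0.885, -0.0]
force: [-0.3, -0.1, -0.2]
gripper_width: 0.702
finger_force: 0.0
```

Run:
```python
from h import *
import pickle
y=np.radians(124.5);d=np.array([np.cos(y),np.sin(y)]);p=np.array([.448,.0547])
go([*p,.2],124.5)
s=snap('wrist');pickle.dump(s,open('w8.pkl','wb'));t=snap('top');g=s['frame']
print(proj(s,[*p,.052]),proj(s,[*(p+.034*d),0]))
hsv=cv2.cvtColor(g,cv2.COLOR_BGR2HSV)
m=((hsv[...,1]>70)&(hsv[...,2]>60)).astype(np.uint8)
n,l,st,c=cv2.connectedComponentsWithStats(m)
for i in range(1,n):
    if st[i,4]>300: print(st[i],c[i].round(1),cv2.minAreaRect(np.argwhere(l==i)[:,::-1].astype(np.float32)))
u,v=proj(s,[*p,.052]).astype(int)
cr=g[max(0,v-100):v+100,max(0,u-133):u+133];print(max(0,v-100),max(0,u-133),cr.shape)
tc=t['frame'][185:245,205:285]
cv2.imwrite('pics/w8.png',np.hstack([cv2.resize(cr,(532,400),interpolation=cv2.INTER_CUBIC),cv2.resize(tc,(266,200))[:400].repeat(1,0) if 0 else np.vstack([cv2.resize(tc,(266,200)),np.zeros((200,266,3),np.uint8)])]))
```

```text
shift mm [20.3 -2.6  0.4] rot [-0.01 -0.01 -0.03]
t 12.0 eef [0.4616 0.0394 0.2004] lane along/across mm -90.9 -144.0 F [-0.3 -0.1 -0.2] w 0.7024186201076029
[275.23294665 177.86312142] [275.75493829 135.70808856]
[ 410   89  144  134 4654] [496.5 162.9] ((489.7882385253906, 171.7529296875), (125.38580322265625, 112.80384826660156), 49.39870071411133)
[ 264  134   32   57 1444] [280.7 162.5] ((281.22998046875, 161.88999938964844), (27.577165603637695, 54.871490478515625), 8.13010311126709)
[ 351  191   80   68 1045] [393.  224.5] ((390.5752258300781, 225.87168884277344), (12.981947898864746, 99.24604797363281), 48.8140754699707)
[ 125  226   72   80 3129] [160.3 265.6] ((160.3773651123047, 266.3207702636719), (44.87340545654297, 72.846435546875), 29.05460548400879)
[379 242  53  43 586] [405.9 262.9] ((404.63116455078125, 264.0574035644531), (10.370986938476562, 61.07359313964844), 50.194427490234375)
[306 266  35  22 359] [323.2 276.3] ((323.68048095703125, 276.1331481933594), (10.153847694396973, 37.153846740722656), 67.38013458251953)
[ 33 341  27  25 406] [ 45.1 352.5] ((45.058841705322266, 352.26470947265625), (18.00522804260254, 26.140121459960938), 40.601295471191406)
77 142 (200, 266, 3)
```

View pics/w8.png

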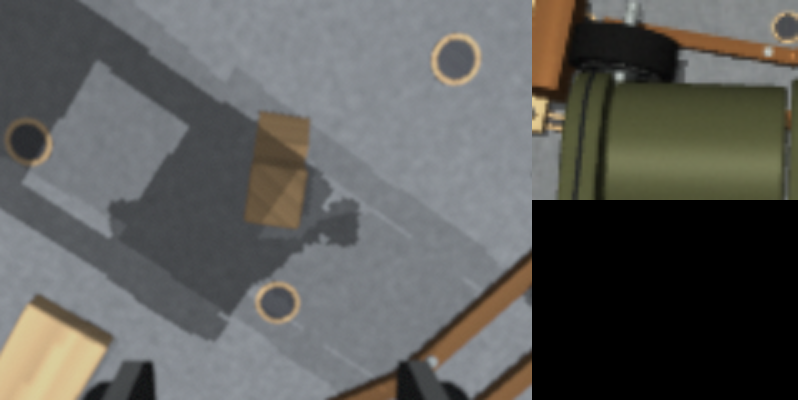

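The wheel stands at the stop (right inset). In the crop, the chock's toe edge runs from (260,112) to (310,117) and its back top edge from (245,220) to (299,229).

Run:
```python
from h import *
import pickle
s=pickle.load(open('w8.pkl','rb'))
f=lambda U,V,z: onz(s,142+U/2,77+V/2,z)[:2]
b1,b2,t1,t2=f(245,220,.052),f(299,229,.052),f(260,112,0),f(310,117,0)
an=lambda v:np.degrees(np.arctan2(v[1],v[0]))
B=(b1+b2)/2;T=(t1+t2)/2
print('len',np.linalg.norm(T-B),'w',np.linalg.norm(b2-b1),np.linalg.norm(t2-t1),'yaws',an(T-B),an(b2-b1)+90,an(t2-t1)+90)
y=np.radians(an(T-B));d=np.array([np.cos(y),np.sin(y)]);c=B+14/48*(T-B);print(c)
go([*c,.034],an(T-B))
```

```text
len 0.046636278496916365 w 0.02524987479039206 0.026147699008537865 yaws 116.40037963460418 114.8259116419899 118.98408464822992
[0.45009408 0.05953248]
shift mm [ 22.9   2.  166.2] rot [-0.03 -0.02  8.13]
t 12.1 eef [0.4616 0.0395 0.2002] lane along/across mm -90.8 -144.1 F [-0.6  0.2  0.5] w 0.7013832112448695
```

Request:
jog_arm --rows '[[[0.023,0.002,0.05,0,0,8.1,0.7],[0.023,0.002,0.1,0,0,8.1,0.7],[0.023,0.002,0.14,0,0,8.1,0.7],[0.023,0.002,0.16,0,0,8.1,0.7],[0.023,0.002,0.166,0,0,8.1,0.7],[0.023,0.002,0.166,0,0,8.1,0.7]]]'

```text
time: 12.7
eef_pos: [0.4496, 0.0597, 0.0338]
ee_rot: [-0.001, 0.526, 0.85, -0.001]
force: [-0.6, 0.1, -0.1]
gripper_width: 0.698
finger_force: 0.0
```

Request:
jog_arm --rows '[[[0,0,0,0,0,0,0.25],[0,0,0,0,0,0,0.2],[0,0,0,0,0,0,0.2],[0,0,0,0,0,0,0.2],[0,0,0,0,0,0,0.2],[0,0,0,0,0,0,0.2]]]' --force 40

```text
time: 13.3
eef_pos: [0.4514, 0.0596, 0.0364]
ee_rot: [0.002, 0.526, 0.85, 0.001]
force: [-1.5, -1.2, 6.5]
gripper_width: 0.297
finger_force: 40.8
```

Request:
jog_arm --rows '[[[0,0,-0.01,0,0,0,0.2],[0,0,-0.03,0,0,0,0.2],[0,0,-0.05,0,0,0,0.2],[0,0,-0.05,0,0,0,0.2]]]'

```text
time: 13.7
eef_pos: [0.4519, 0.0597, 0.0876]
ee_rot: [0.003, 0.526, 0.85, 0.002]
force: [0.8, -0.3, -1.5]
gripper_width: 0.296
finger_force: 40.0
```

Run:
```python
from h import *
go([*(O-.085*LD+.0003*LN),.084],80.9)
```

```text
shift mm [-102.   120.3    4.6] rot [ 0.36  0.05 35.6 ]
t 13.7 eef [0.4519 0.0597 0.0876] lane along/across mm -72.4 -156.9 F [ 0.8 -0.3 -1.5] w 0.29637375565259416
```

Request:
jog_arm --rows '[[[-0.025,0.03,0,0,0,8,0.2],[-0.05,0.06,0,0,0,16,0.2],[-0.075,0.09,0,0,0,24,0.2],[-0.102,0.12,0,0,0,32,0.2],[-0.102,0.12,0,0,0,35.6,0.2],[-0.102,0.12,0,0,0,35.6,0.2],[-0.102,0.12,0,0,0,35.6,0.2]]]'

```text
time: 14.4
eef_pos: [0.6015, 0.022, 0.0831]
ee_rot: [-0.001, 0.761, 0.649, -0.001]
force: [-0.7, -0.4, -1.7]
gripper_width: 0.297
finger_force: 40.2
```

Run:
```python
from h import *
import pickle
go([*(O-.085*LD+.0003*LN),.0385],80.9)
s=snap('wrist');pickle.dump(s,open('w9.pkl','wb'));g=s['frame'];hsv=cv2.cvtColor(g,cv2.COLOR_BGR2HSV)
# predicted pixels: wheel hub/ax tips, strips, chock toe
hub=O+.0165*LD
z0=bot.get_state()['eef_pos'][2]-.0364;c=O-.085*LD
for n,p in [('axL',[*(hub-.04*LN),.04]),('axR',[*(hub+.04*LN),.04]),('treadtop',[*hub,.08]),('toe',[*(c+.034*LD),z0]),('topfront',[*(c+.014*LD),z0+.052])]: print(n,proj(s,p).round(1))
for r in (90,120,150,180,200,220,240,260):
    row=hsv[r];o=(row[:,1]>90)&(row[:,2]>60);e=np.flatnonzero(np.diff(o.astype(int)));k=np.flatnonzero(np.diff((row[:,2]<62).astype(int)));print(r,'brown',e[(e>150)&(e<420)],'dark',k[(k>150)&(k<420)])
```

```text
shift mm [ 0.6  3.6 44.6] rot [-0.14  0.01  0.08]
t 14.4 eef [0.6015 0.022  0.0831] lane along/across mm -85.6 -3.2 F [-0.7 -0.4 -1.7] w 0.2970478025016597
axL [208.3  63.8]
axR [363.6  64.8]
treadtop [287.9  48.4]
toe [284.9 194.5]
topfront [286.2 273.7]
90 brown [238 249 315 334] dark [250 314]
120 brown [239 252 313 332] dark [252 312]
150 brown [239 257 312 331] dark []
180 brown [240 257 311 329] dark []
200 brown [241 301 310 328] dark []
220 brown [241 303 310 326] dark []
240 brown [242 304 309 325] dark [336 355 415]
260 brown [252 273 274 296 297 301 302 306 320 325] dark [248 251 307 310 407]
```

Request:
jog_arm --rows '[[[0,0.0035,0,0.1,0,0,0.2],[0,0.0035,0.012,0.1,0,0,0.2],[0,0.0035,0.024,0.1,0,0,0.2],[0,0.0035,0.034,0.1,0,0,0.2],[0,0.0035,0.039,0.1,0,0,0.2],[0,0.0035,0.042,0.1,0,0,0.2],[0,0.0035,0.042,0.1,0,0,0.2]]]'

```text
time: 15.15
eef_pos: [0.6058, 0.0213, 0.0418]
ee_rot: [-0.001, 0.761, 0.649, -0.001]
force: [-0.4, 0.6, -2.0]
gripper_width: 0.3
finger_force: 40.2
```

Request:
jog_arm --rows '[[[0,0,0.001,0,0,0,0.2],[0,0,0.002,0,0,0,0.2],[0,0,0.002,0,0,0,0.2]]]'

```text
time: 15.45
eef_pos: [0.6063, 0.0213, 0.0408]
ee_rot: [-0.0, 0.761, 0.649, -0.0]
force: [-0.8, -0.7, -1.8]
gripper_width: 0.297
finger_force: 40.2
```

Run:
```python
from h import *
import pickle
go([*(O-.085*LD+.0003*LN),.0385],80.9)
s=snap('wrist');pickle.dump(s,open('w10.pkl','wb'));g=s['frame'];hsv=cv2.cvtColor(g,cv2.COLOR_BGR2HSV)
for r in (90,120,150,170,180,190,200,210,220,240):
    row=hsv[r];o=(row[:,1]>90)&(row[:,2]>60);e=np.flatnonzero(np.diff(o.astype(int)));k=np.flatnonzero(np.diff((row[:,2]<62).astype(int)));print(r,'brown',e[(e>150)&(e<420)],'dark',k[(k>150)&(k<420)])
cs=hsv[100:280,280];print([(r+100,int(a[1]),int(a[2])) for r,a in enumerate(cs) if r%6==0])
```

```text
shift mm [ 0.5 -1.4  2.3] rot [-0.07 -0.   -0.  ]
t 15.45 eef [0.6063 0.0213 0.0408] lane along/across mm -85.5 1.7 F [-0.8 -0.7 -1.8] w 0.2974961118322395
90 brown [216 219 313 338] dark [219 313]
120 brown [217 225 312 336] dark [225 311]
150 brown [219 240 311 335] dark [240 246]
170 brown [220 243 310 333] dark []
180 brown [220 243 310 333] dark []
190 brown [221 243 310 332] dark []
200 brown [221 244 256 301 309 331] dark []
210 brown [222 244 255 302 309 331] dark []
220 brown [222 244 254 303 309 330] dark []
240 brown [223 245 254 304 308 330] dark []
[(100, 10, 49), (106, 11, 47), (112, 6, 42), (118, 6, 42), (124, 6, 43), (130, 0, 42), (136, 6, 41), (142, 20, 39), (148, 8, 32), (154, 17, 164), (160, 16, 161), (166, 16, 156), (172, 18, 159), (178, 19, 92), (184, 16, 95), (190, 18, 112), (196, 3, 92), (202, 98, 114), (208, 95, 107), (214, 93, 102), (220, 94, 106), (226, 96, 104), (232, 93, 96), (238, 95, 102), (244, 91, 95), (250, 95, 89), (256, 93, 88), (262, 92, 89), (268, 93, 88), (274, 96, 106)]
```

Request:
jog_arm --rows '[[[0,-0.001,0.001,0,0,0,0.2],[0,-0.001,0.002,0,0,0,0.2],[0,-0.001,0.003,0,0,0,0.2],[0,-0.001,0.003,0,0,0,0.2]]]'

```text
time: 15.9
eef_pos: [0.6049, 0.0215, 0.0372]
ee_rot: [-0.001, 0.761, 0.649, -0.001]
force: [-0.1, 0.3, -1.6]
gripper_width: 0.298
finger_force: 40.2
```

Request:
jog_arm --rows '[[[0,0,0.0007,0,0,0,0.2],[0,0,0.0015,0,0,0,0.2],[0,0,0.0015,0,0,0,0.2]]]'

```text
time: 16.2
eef_pos: [0.6053, 0.0215, 0.0365]
ee_rot: [-0.001, 0.761, 0.649, -0.001]
force: [-1.1, 0.5, 3.0]
gripper_width: 0.297
finger_force: 40.6
```

Request:
jog_arm --rows '[[[0,0,-0.001,0,0,0,0.2],[0.005,0,-0.001,0,0,0,0.2],[0.01,0,-0.001,0,0,0,0.2],[0.015,0,-0.001,0,0,0,0.2],[0.02,0,-0.001,0,0,0,0.2],[0.025,0,-0.001,0,0,0,0.2],[0.03,0,-0.001,0,0,0,0.2],[0.033,0,-0.001,0,0,0,0.2]]]'

```text
time: 17.0
eef_pos: [0.6104, 0.0546, 0.037]
ee_rot: [-0.001, 0.761, 0.649, -0.001]
force: [-0.8, -1.3, -1.7]
gripper_width: 0.3
finger_force: 40.3
```

Request:
jog_arm --rows '[[[0.001,0,0,0,0,0,0.2],[0.002,0,0,0,0,0,0.2],[0.003,0,0,0,0,0,0.2],[0.004,0,0,0,0,0,0.2],[0.004,0,0,0,0,0,0.2]]]'

```text
time: 17.5
eef_pos: [0.611, 0.058, 0.037]
ee_rot: [-0.001, 0.761, 0.649, -0.001]
force: [0.3, -0.4, -2.1]
gripper_width: 0.294
finger_force: 40.3
```

Request:
jog_arm --rows '[[[0.0007,0,0,0,0,0,0.2],[0.0014,0,0,0,0,0,0.2],[0.002,0,0,0,0,0,0.2],[0.002,0,0,0,0,0,0.2]]]'

```text
time: 17.9
eef_pos: [0.6113, 0.0601, 0.037]
ee_rot: [-0.001, 0.761, 0.649, -0.001]
force: [0.4, -0.2, -1.3]
gripper_width: 0.296
finger_force: 40.3
```

Request:
jog_arm --rows '[[[0.0005,0,0,0,0,0,0.2],[0.001,0,0,0,0,0,0.2],[0.001,0,0,0,0,0,0.2]]]'

```text
time: 18.2
eef_pos: [0.6115, 0.061, 0.037]
ee_rot: [-0.001, 0.761, 0.649, -0.001]
force: [-0.3, 0.7, -0.9]
gripper_width: 0.297
finger_force: 40.3
```

Request:
jog_arm --rows '[[[0.0005,0,0,0,0,0,0.2],[0.001,0,0,0,0,0,0.2],[0.001,0,0,0,0,0,0.2]]]'

```text
time: 18.5
eef_pos: [0.6116, 0.062, 0.037]
ee_rot: [-0.001, 0.761, 0.649, -0.001]
force: [-0.1, 0.7, -1.3]
gripper_width: 0.295
finger_force: 40.3
```

Request:
jog_arm --rows '[[[0.0004,0,0,0,0,0,0.2],[0.0008,0,0,0,0,0,0.2],[0.0008,0,0,0,0,0,0.2]]]'

```text
time: 18.8
eef_pos: [0.6117, 0.0628, 0.037]
ee_rot: [-0.001, 0.761, 0.649, -0.001]
force: [0.0, 0.2, -1.1]
gripper_width: 0.301
finger_force: 40.3
```

Request:
jog_arm --rows '[[[0.0005,0,0,0,0,0,0.2],[0.001,0,0,0,0,0,0.2],[0.001,0,0,0,0,0,0.2]]]'

```text
time: 19.1
eef_pos: [0.6117, 0.0631, 0.0368]
ee_rot: [-0.0, 0.761, 0.649, -0.001]
force: [-0.0, -4.9, -1.3]
gripper_width: 0.295
finger_force: 40.3
```

Request:
jog_arm --rows '[[[0.0005,0,0,0,0,0,0.2],[0.001,0,0,0,0,0,0.2],[0.001,0,0,0,0,0,0.2]]]'

```text
time: 19.4
eef_pos: [0.6117, 0.0633, 0.0368]
ee_rot: [0.0, 0.761, 0.649, -0.002]
force: [-1.5, -7.3, -1.4]
gripper_width: 0.301
finger_force: 40.3
```

Request:
jog_arm --rows '[[[0.0004,0,0,0,0,0,0.2],[0.0008,0,0,0,0,0,0.2],[0.0008,0,0,0,0,0,0.2]]]'

```text
time: 19.7
eef_pos: [0.6117, 0.0634, 0.0367]
ee_rot: [0.0, 0.761, 0.649, -0.002]
force: [-2.1, -9.7, -1.6]
gripper_width: 0.299
finger_force: 40.3
```

Request:
jog_arm --rows '[[[0,0,0,0,0,0,0.2],[0,0,0.0004,0,0,0,0.2],[0,0,0.0008,0,0,0,0.2],[-0.0007,0,0.0008,0,0,0,0.2],[-0.0014,0,0.0008,0,0,0,0.2]]]'

```text
time: 20.2
eef_pos: [0.6117, 0.0632, 0.0365]
ee_rot: [-0.001, 0.761, 0.649, -0.001]
force: [-1.7, -4.0, 0.6]
gripper_width: 0.297
finger_force: 40.6
```

Request:
jog_arm --rows '[[[0,0,0,0,0,0,0.32],[0,0,0,0,0,0,0.36],[0,0,0,0,0,0,0.42],[0,0,0,0,0,0,0.48],[0,0,0,0,0,0,0.48]]]' --force 20

```text
time: 20.7
eef_pos: [0.6121, 0.0644, 0.0363]
ee_rot: [-0.001, 0.761, 0.649, -0.0]
force: [-0.1, 0.1, -0.5]
gripper_width: 0.481
finger_force: 0.0
```

Request:
jog_arm --rows '[[[-0.001,0,-0.005,0,0,0,0.5],[-0.001,0,-0.02,0,0,0,0.5],[-0.001,0,-0.05,0,0,0,0.5],[-0.001,0,-0.09,0,0,0,0.5],[-0.02,0,-0.13,0,0,0,0.5],[-0.04,0,-0.16,0,0,0,0.5],[-0.04,0,-0.16,0,0,0,0.5]]]'

```text
time: 21.4
eef_pos: [0.6092, 0.0228, 0.2046]
ee_rot: [0.004, 0.762, 0.648, 0.004]
force: [0.5, 0.1, 1.0]
gripper_width: 0.5
finger_force: 0.0
```

Run:
```python
from h import *
s=snap('wrist');g=s['frame'];hsv=cv2.cvtColor(g,cv2.COLOR_BGR2HSV)
hub=O+.0165*LD;c=O-.0435*LD
P=lambda p:proj(s,p).round(1)
print('exp axL,R',P([*(hub-.035*LN),.04]),P([*(hub+.035*LN),.04]),'tread top',P([*hub,.08]),'chock top corners',[P([*(c+a*LD+b*LN),.052]) for a,b in((.014,-.013),(.014,.013),(-.014,.013),(-.014,-.013))],'stop bottom',P([*(O+.057*LD+.035*LN),0]))
u0=int(P([*(c-.02*LN),.052])[0]);v0=int(P([*c,.052])[1])
m=((hsv[...,1]>70)&(hsv[...,2]>50)).astype(np.uint8);n,l,st,ct=cv2.connectedComponentsWithStats(m)
for i in range(1,n):
    if st[i,4]>250: print('brown',st[i],ct[i].round())
m=(hsv[...,2]<60).astype(np.uint8);n,l,st,ct=cv2.connectedComponentsWithStats(m)
for i in range(1,n):
    if st[i,4]>600: print('dark',st[i],ct[i].round(),cv2.minAreaRect(np.argwhere(l==i)[:,::-1].astype(np.float32)))
for d in(-.035,.035):
    u,v=P([*(hub+d*LN),.04]).astype(int);print('axle col',u,[(r,int(hsv[r,u,2])) for r in range(v-14,v+15,2)])
```

```text
exp axL,R [232.9  87.1] [311.4  87.3] tread top [271.6  82.9] chock top corners [array([257.7, 140.6]), array([286.8, 140.6]), array([286.5, 171.5]), array([258.3, 171.5])] stop bottom [308.   47.2]
brown [ 198    0  151   84 5820] [274.  26.]
brown [ 234   93   23  155 1552] [249. 170.]
brown [ 290   93   23  155 1650] [298. 167.]
brown [ 259  130   28   41 1056] [273. 150.]
brown [ 471  177   32   95 2529] [486. 224.]
brown [  99  285   47   39 1028] [120. 301.]
dark [ 226   32   97  100 3967] [271.  73.] ((274.0, 81.49999237060547), (95.99998474121094, 98.99998474121094), 0.0)
dark [ 455  136  101   45 1187] [487. 154.] ((505.3918762207031, 157.3513641357422), (34.68818664550781, 104.22895812988281), 80.53767395019531)
dark [ 356  181   78   73 1886] [389. 211.] ((394.6800231933594, 216.760009765625), (75.19999694824219, 72.80000305175781), 36.869895935058594)
dark [    0   255   560   165 44445] [283. 368.] ((279.5, 337.0), (164.0, 559.0), 90.0)
axle col 232 [(73, 150), (75, 148), (77, 150), (79, 148), (81, 143), (83, 171), (85, 200), (87, 184), (89, 151), (91, 115), (93, 97), (95, 100), (97, 124), (99, 158), (101, 157)]
axle col 311 [(73, 148), (75, 149), (77, 152), (79, 146), (81, 144), (83, 174), (85, 204), (87, 181), (89, 149), (91, 120), (93, 129), (95, 147), (97, 153), (99, 153), (101, 151)]
```

The chock mask (columns 259–287, rows 130–171) and the axle (row ~87 on both sides) both match where they should be with the chock touching the tread. I'm handing in.

```bash
python3 -c "
from workcell import bot
print(bot.close_job())"
```

```text
the job is handed in; nothing more can be done
None
```

I rolled the wheel up to the stop, pushed the chock against the tread with about 10 N, released both, and handed the job in at about 21.5 s; the hand-in returned no verdict.

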